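# Cap the open hose stubs of a coolant housing

## Task

The removed coolant housing has two open hose stubs, one slightly thicker than the other. Push the dust cap that fits onto each stub, the small cap on the thin stub and the large cap on the thick stub, upright and fully home, and let go; the biggest cap fits neither and is not needed.

Things in the scene. Friction and masses are not known exactly. Their poses are not given: they have to be found in the camera images.
- small_cap_centre (a point): Centre, half-way up, of the small dust cap: plain round black plastic cup standing mouth down on the bench, grey disc on its closed top. Outside diameter 42 mm, height 46 mm, bore 34 mm, 39 mm deep (top 7 mm thick), about 40 g. Grasp across its sides. z up. The large cap and a bigger bystander cap (64 mm outside) look alike but for diameter.
- large_cap_centre (a point): Centre, half-way up, of the large dust cap: same form, standing mouth down on the bench. Outside diameter 52 mm, height 46 mm, bore 44 mm, 39 mm deep from below (top 7 mm thick). About 40 g. z axis up.
- small_stub (a point): Centre of the open upper end of the thin stub: upright aluminium tube, outside diameter 30 mm, top 12 mm tapering to 18 mm. 95 mm above the bench, 55 mm above the top of the fixed aluminium housing (215 x 95 x 40 mm, turned any way); z up. Fully home, the small cap's centre is 16 mm below this point (cap top rests on the end). The stubs are 140 mm apart.
- large_stub (a point): Centre of the open upper end of the thick stub on the same housing: same form and height (95 mm above the bench), outside diameter 40 mm, top 12 mm tapering to 28 mm. z up. Fully home, the large cap's centre is 16 mm below this point. The small cap does not go on it.
Mind the look-alikes: they are no part of the job. Leave any blue look-alike of the part that bears large_cap_centre alone.

How it is judged:
At the end, for the whole second after the job is handed in: The small cap sits on the thin stub and the large cap on the thick stub: each cap's centre within 10 mm of its stub's axis, its centre 16 mm below the stub's end to within 8 mm (fully home), and within 10 degrees of upright, released and staying there (horizontal distance between small_cap_centre and small_stub below 0.01 m and z of small_cap_centre in the frame of small_stub between -0.024 and -0.008 m and angle between each of small_cap_centre, large_cap_centre's own z axis and vertical below 0.175 rad and horizontal distance between large_cap_centre and large_stub below 0.01 m and z of large_cap_centre in the frame of large_stub between -0.024 and -0.008 m); the robot touches nothing.
It also fails if it takes over 54 s, if anything falls off the work surface, if the arm or the gripper's body presses on something with over 40 N, if the wrist force passes 120 N, or if a joint passes its speed limit or range.

## Robot

A 7-joint arm with a two-finger parallel gripper is mounted at the origin on the work surface. World frame = base frame: x ahead of the robot, y to its left, z up, the work surface at z = 0. Lengths are in m, angles in rad, forces in N, time in s.
With the tool pointing down it reaches from about 0.4 to 0.85 m from the base axis. Payload 10.4 kg.
Tool frame: the origin (TCP) lies on the front face of the gripper's body, between the roots of the fingers; the fingertips stand 73 mm ahead of it and the grasp point (between the pads) lies 54 mm ahead of it; x points along the fingers, y is the direction in which the jaws open and shut, and the axes are right-handed (so a half turn about x gives the same grasp; the last joint's range is limited). The gripper opens to 85 mm and grips with 20 to 120 N. Pads are 22 mm wide; open, the fingers measure 114 mm over their backs; the gripper's body (76 mm by 85 mm) begins 54 mm behind the grasp point. The pads swing forward as they close: fully open they stand 13 mm farther back than shut.
Start: joints at [1.128, 0.332, -0.065, 1.46, 0.022, 1.35, -0.088], TCP at [0.255, -0.571, 0.304] pointing down, gripper open.
Joint ranges: [-2.6, 2.6], [-0.5, 2.12], [-1.47, 1.34], [0.16, 2.42], [-1.27, 4.41], [0.06, 2.06], [-2.6, 2.6]. Speed limits (rad/s): [2.22, 2.22, 2.79, 2.79, 3.14, 3.14, 3.14].

## Interface

Orientations are given as a unit quaternion [x, y, z, w].
In Python, from workcell import manip gives the robot as it stands. The module is installed in compiled form; this text tells all that it offers.
- The arm moves only by the tool arm_command, never from a script. Its argument "moves" is a list that holds one entry, the list of rows, each a list of 5 numbers: the closure, from 0 (fully open) to 1 (shut), then the shift along the tool's x, y, z in units of 25 mm (1.0 is 25 mm), then the turn about the tool's x in degrees. A call has 1 to 12 rows; each row shifts and turns the commanded pose from where the row before left it, along the tool's axes as they then stand; what a row does not reach is not made up. A row lasts 1/12 s, in which the tool goes at most 41.7 mm and 7.16 degrees, less where a joint would pass 70% of its speed; a pose out of reach is approached as far as the arm can. A call is refused whole if a number of a shift passes 1 or a number of a turn 7.16, either way. A call with a gripper value outside its range is refused whole. The fingers move at their own pace and stop on an object; "force" is the grip in N (left out, the last holds). Time passes only in rows, so rows that do not move let the fingers close. It gives the time, the measured TCP pose, the force and the opening at its end, in the units of the state.
- manip.get_obs(): the state, without advancing time (a new reading comes with each control period).
- manip.camera(name): name is "scene" or "top"; returns the picture (420x560x3 uint8, red, green, blue); there is no depth.
- manip.camera_info(name): a dict with "vfov" (degrees; the focal length in pixels is half the picture's height over the tangent of half this angle, whatever the lens; pixels are square), "cx", "cy" (the principal point, pixels), "pose" (4x4, takes a point from camera to world coordinates). Camera axes: x right, y down, z forward; pixel columns grow to the right and rows downward; lengths in m; the calibration is good to about 2 mm. A picture is of the moment at which its call begins. camera_info takes no time and is no camera call.
- manip.hand_in(): hands the job in, once; it reports no verdict.
Trained networks look in the newest picture that a camera, given by its name, has taken for a name from the list of things; names that differ only in an ending like _2 or _b are one class to them, and where a whole thing is asked for, a point or a joint stands for the part that bears it (a point fixed in the world has none). Each returns a list of dicts, best first, with "confidence" (0 to 1); they miss things now and then, are a little off and sometimes report something else, mostly with a low value. They report only what shows in the picture. A call takes as long as a camera call. They do not tell look-alikes from the thing itself.
- manip.regions_of(query, camera): "mask" (420x560 bool, what is visible of it) and "rect" ([left, top, right, bottom] in pixels, round what is visible of it).
- manip.pinpoint(query, camera): "pixel" ([row, column] in pixels: a listed point, or the origin of a listed thing).
The state is a dict: "clock": time; "joint_pos": joint angles; "joint_velocities": joint speeds; "tau": joint torques, N m; "position": TCP position; "ee_rot": TCP orientation; "ft_force": force on the tool from outside, world axes, zero at the start; "torque": the same for the moment, N m; "grip_width": opening from 0.0 (shut) to 1.0 (fully open).
Only numpy, scipy, OpenCV 4.12 (cv2) and the standard library are available. Lean on these libraries where they do the work, as an engineer would, in place of code of your own. Each camera call takes 0.05 s, during which the arm holds its last target.

## Working session

There is one attempt and no reset: what is moved stays moved. The work goes in short steps, Python scripts to look and compute and a tool call to move; the robot and the scene stay as the last step left them, time stands still between calls to the robot, and variables do not carry over. Pictures are saved under pics/ and viewed, and the job is handed in when it is done.

Besides the shell and the picture viewer there is one more tool, called as name(argument=value, ...) on one line, values as JSON. arm_command: Moves the arm, as the interface text tells. Its arguments: {"type":"object","properties":{"moves":{"type":"array","items":{"type":"array","items":{"type":"array","items":{"type":"number"}}}},"force":{"type":"number"}},"required":["moves"]}

```bash
mkdir -p pics
python3 - <<'E'
from workcell import manip
import cv2,numpy as np
o=manip.get_obs(); print({k:np.round(v,3) for k,v in o.items()})
for n in("scene","top"):
    im=manip.camera(n); cv2.imwrite(f"pics/{n}0.png",im[...,::-1])
    ci=manip.camera_info(n); print(n,ci['vfov'],ci['cx'],ci['cy'],np.round(ci['pose'],4).tolist())
    for q in("small_cap_centre","large_cap_centre","small_stub","large_stub"):
        print(q,[(np.round(d['pixel'],1).tolist(),round(d['confidence'],2)) for d in manip.pinpoint(q,n)])
E
```

```text
{'clock': np.float64(0.0), 'joint_pos': array([ 1.128,  0.333, -0.065,  1.461,  0.022,  1.35 , -0.088]), 'joint_velocities': array([ 0.   , -0.001, -0.001,  0.001, -0.   , -0.001, -0.   ]), 'tau': array([ 0.0000e+00, -6.2545e+01,  4.9000e-02, -3.9161e+01,  1.6000e-02,
        1.0000e-02, -0.0000e+00]), 'position': array([ 0.255, -0.57 ,  0.303]), 'ee_rot': array([-0.691, -0.148,  0.692, -0.147]), 'ft_force': array([-0.536, -0.067, -0.022]), 'torque': array([ 0.028, -0.016,  0.042]), 'grip_width': np.float64(0.997)}
scene 57.53337690270784 271.7664353473411 210.61555547713127 [[-0.7314, 0.3772, -0.5682, 1.0458], [0.6819, 0.4149, -0.6024, 0.5301], [0.0085, -0.828, -0.5606, 0.5849], [0.0, 0.0, 0.0, 1.0]]
small_cap_centre [([252.8, 374.8], 0.83)]
large_cap_centre [([188.7, 215.5], 0.88), ([185.4, 250.9], 0.88)]
small_stub [([223.9, 212.5], 0.88)]
large_stub [([207.3, 267.3], 0.57)]
top 46.42297101628501 270.56030332062744 212.1957548238253 [[-0.0259, -0.9844, 0.1742, 0.3634], [-0.9995, 0.0225, -0.0215, 0.0237], [0.0173, -0.1746, -0.9845, 1.1734], [0.0, 0.0, 0.0, 1.0]]
small_cap_centre [([270.9, 182.4], 0.88)]
large_cap_centre [([263.0, 363.8], 0.71), ([224.5, 376.7], 0.66)]
small_stub [([158.7, 292.8], 0.89)]
large_stub [([214.2, 272.6], 0.64)]
```

View pics/scene0.png

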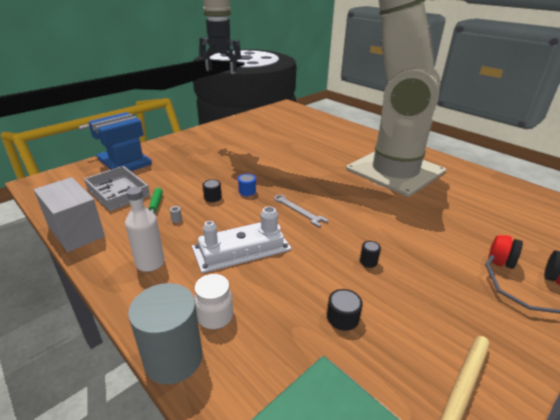

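View pics/top0.png

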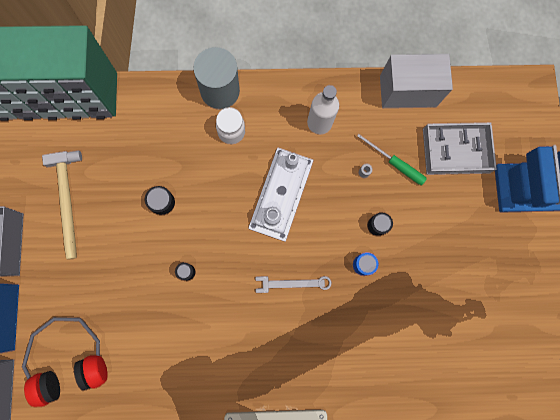

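The top view shows these candidates at (row, column):

- **(271,184):** the smallest black cap, which is the small cap.
- **(224,380):** a mid-size black cap, which fits the large cap.
- **(263,366):** a blue look-alike, to be left alone.
- **(200,160):** the biggest black cap, the bystander.
- **Stubs:** thin at about (159,292), thick at about (214,272).

I'll confirm these in one crop and measure.

```bash
cat > h.py <<'E'
import numpy as np,cv2
from workcell import manip
from scipy.optimize import least_squares
def cam(n):
    ci=manip.camera_info(n); return ci,210/np.tan(np.radians(ci['vfov']/2)),np.array(ci['pose'])
def ray(n,rc):
    ci,f,P=cam(n); d=P[:3,:3]@np.array([(rc[1]-ci['cx'])/f,(rc[0]-ci['cy'])/f,1]); return P[:3,3],d
def atz(n,rc,z):
    o,d=ray(n,rc); return o+d*(z-o[2])/d[2]
def proj(n,p):
    ci,f,P=cam(n); q=P[:3,:3].T@(np.asarray(p)-P[:3,3]); return np.array([ci['cy']+f*q[1]/q[2],ci['cx']+f*q[0]/q[2]])
def tri(a,b):
    return least_squares(lambda p:np.r_[proj("top",p)-a,proj("scene",p)-b],[.5,0,.05]).x
E
python3 - <<'E'
from h import *
T={'small_cap':([270.9,182.4],[252.8,374.8],.023),'large_cap':([224.5,376.7],[188.7,215.5],.023),'blue':([263,363.8],[185.4,250.9],.023),'sstub':([158.7,292.8],[223.9,212.5],.095),'lstub':([214.2,272.6],[207.3,267.3],.095)}
for k,(a,b,z) in T.items(): print(k,atz('top',a,z).round(4),atz('scene',b,z).round(4),tri(a,b).round(4))
im=cv2.imread('pics/top0.png')
c=[im[r-35:r+35,q-35:q+35] for r,q in((271,184),(224,380),(263,366),(200,160),(159,292),(214,272))]
c=[cv2.resize(x,(260,260),interpolation=cv2.INTER_CUBIC) for x in c]
cv2.imwrite('pics/crop.png',np.vstack([np.hstack(c[:3]),np.hstack(c[3:])]))
m={}
for n in('top','scene'):
  for q in("small_cap_centre","large_cap_centre","small_stub"):
    for d in manip.regions_of(q,n): print(n,q,d['rect'],round(d['confidence'],2),d['mask'].sum())
E
```

```text
small_cap [0.4328 0.2075 0.023 ] [0.42   0.2074 0.023 ] [0.4305 0.2093 0.0305]
large_cap [ 0.5314 -0.2538  0.023 ] [ 0.5191 -0.2635  0.023 ] [ 0.5292 -0.2507  0.0331]
blue [ 0.4407 -0.2175  0.023 ] [ 0.4322 -0.2099  0.023 ] [ 0.4374 -0.2138  0.0248]
sstub [ 0.677  -0.0538  0.095 ] [ 0.6794 -0.0452  0.095 ] [ 0.6768 -0.0528  0.0902]
lstub [ 0.5496 -0.0043  0.095 ] [ 0.5476 -0.0133  0.095 ] [ 0.5506 -0.0061  0.0993]
top small_cap_centre [172.8, 260.0, 195.6, 280.9] 0.5 330
top large_cap_centre [367.3, 216.5, 392.3, 236.3] 0.91 481
top large_cap_centre [354.8, 251.0, 376.5, 274.5] 0.72 465
top small_stub [252.8, 148.1, 314.1, 242.6] 0.57 3427
scene small_cap_centre [360.7, 240.4, 383.4, 265.0] 0.95 482
scene large_cap_centre [239.5, 175.4, 256.5, 192.2] 0.7 379
scene large_cap_centre [203.1, 179.5, 221.8, 200.9] 0.67 387
scene small_stub [190.9, 208.1, 292.8, 271.5] 0.66 3596
```

View pics/crop.png

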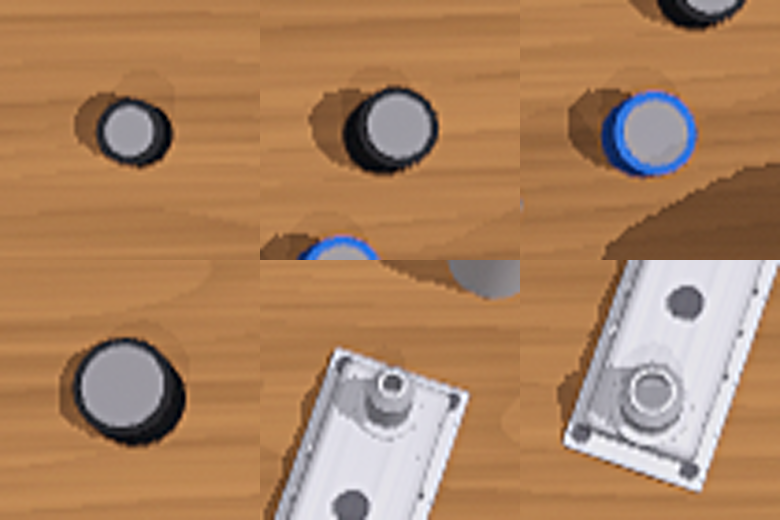

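Run:
```python
from h import *
for n,L in(('top',{'small':(271,184),'large':(224,380),'blue':(263,366),'big':(200,160)}),('scene',{'small':(246,371),'large':(184,212),'blue':(181,247),'big':(299,344)})):
  im=cv2.imread(f'pics/{n}0.png'); hsv=cv2.cvtColor(im,cv2.COLOR_BGR2HSV)
  for k,(r,c) in L.items():
    R=22; s=hsv[r-R:r+R,c-R:c+R]; m=((s[...,1]<60)&(s[...,2]>85)).astype(np.uint8)
    nn,lab,st,ce=cv2.connectedComponentsWithStats(m)
    j=1+np.argmin([np.hypot(*(ce[i]-R))-0.05*st[i,4] for i in range(1,nn)])
    p=(ce[j][1]+r-R,ce[j][0]+c-R); print(n,k,st[j],np.round(p,1),atz(n,p,.046).round(4))
im=cv2.imread('pics/scene0.png')
c=[im[r-30:r+30,q-30:q+30] for r,q in((228,211),(212,269),(184,212),(246,371))]
c=[cv2.resize(x,(300,300),interpolation=cv2.INTER_CUBIC) for x in c]
cv2.imwrite('pics/crop2.png',np.vstack([np.hstack(c[:2]),np.hstack(c[2:])]))
im=cv2.imread('pics/top0.png')
c=[im[r-15:r+15,q-15:q+15] for r,q in((157,292),(214,273))]
cv2.imwrite('pics/crop3.png',np.hstack([cv2.resize(x,(390,390),interpolation=cv2.INTER_NEAREST) for x in c]))
```

```text
top small [ 15  15  14  14 150] [270.7 183.3] [0.4318 0.2018 0.046 ]
top large [ 16  12  17  18 244] [222.4 381.9] [ 0.5328 -0.2607  0.046 ]
top blue [ 15  14  17  17 222] [263.4 367.1] [ 0.438  -0.2201  0.046 ]
top big [  9   9  22  23 403] [198.4 157.5] [0.6018 0.2629 0.046 ]
scene small [ 15  17  16  10 113] [245.6 371.2] [0.4308 0.2012 0.046 ]
scene large [ 13  18  17   8 101] [183.4 211.1] [ 0.5327 -0.2628  0.046 ]
scene blue [16 16 12  6 59] [177.4 246.6] [ 0.4369 -0.2226  0.046 ]
scene big [  9  13  29  22 515] [300.5 345.3] [0.6023 0.2627 0.046 ]
```

View pics/crop2.png

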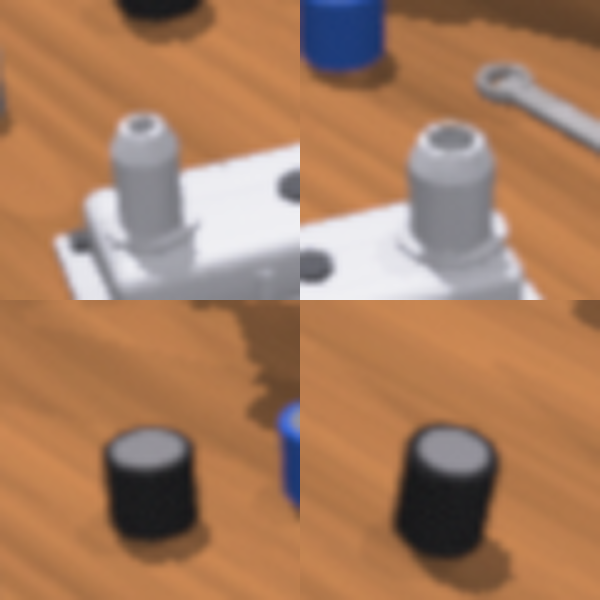

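View pics/crop3.png

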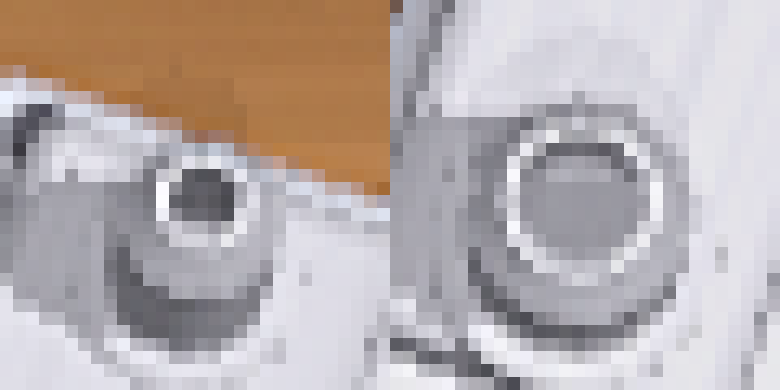

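Run:
```python
from h import *
a,b=(157.0,292.1),(222.7,208.7); c,d=(214.4,272.5),(209.1,268.7)
for p,q in((a,b),(c,d)): print(atz('top',p,.095).round(4),atz('scene',q,.095).round(4),tri(p,q).round(4))
print(np.linalg.norm(atz('top',a,.095)-atz('top',c,.095)))
from scipy.spatial.transform import Rotation as R
o=manip.get_obs(); print(R.from_quat(o['ee_rot']).as_matrix().round(3),o['clock'],o['position'])
```

```text
[ 0.6811 -0.0524  0.095 ] [ 0.6829 -0.0544  0.095 ] [ 0.6822 -0.0533  0.0949]
[ 0.5491 -0.0041  0.095 ] [ 0.5503 -0.0057  0.095 ] [ 0.5498 -0.0048  0.095 ]
0.14055253593792189
[[ 0.     0.408 -0.913]
 [-0.    -0.913 -0.408]
 [-1.     0.    -0.   ]] 0.8 [ 0.25475436 -0.57072167  0.30394661]
```

arm_command(moves=[[[0,0.25,-0.42,-0.95,0],[0,0.25,-0.42,-0.95,0],[0,0.25,-0.42,-0.95,0],[0,0.25,-0.42,-0.95,0],[0,0.25,-0.42,-0.95,0],[0,0.25,-0.42,-0.95,0],[0,0.25,-0.42,-0.95,0],[0,0.25,-0.42,-0.95,0],[0,0.25,-0.42,-0.95,0],[0,0.25,-0.42,-0.95,0],[0,0.25,-0.42,-0.95,0],[0,0.25,-0.42,-0.95,0]]], force=40)

```text
clock: 1.8
position: [0.4644, -0.3386, 0.2288]
ee_rot: [0.692, 0.147, -0.692, 0.147]
ft_force: [0.1, 0.5, 0.0]
grip_width: 0.998
```

```bash
cat >> h.py <<'E'
from scipy.spatial.transform import Rotation as Ro
def go(x,y,z):
    o=manip.get_obs(); M=Ro.from_quat(o['ee_rot']).as_matrix(); p=o['position']
    u=M.T@(np.array([x,y,z])-p)/.025
    print('t',round(float(o['clock']),2),'pos',p.round(4),'units',u.round(2),'yaw_y',round(float(np.degrees(np.arctan2(M[1,1],M[0,1]))),1),'xax',M[:,0].round(3),'F',o['ft_force'].round(1),'w',round(float(o['grip_width']),3),'j',o['joint_pos'].round(2))
E
python3 -c "
from h import *
go(.5328,-.2615,.078)"
```

```text
t 1.8 pos [ 0.4644 -0.3386  0.2288] units [ 6.03 -1.7  -3.75] yaw_y -66.0 xax [ 0. -0. -1.] F [0.1 0.5 0. ] w 0.998 j [ 0.76  0.29 -0.25  1.68  0.08  1.18 -0.66]
```

arm_command(moves=[[[0,0,-0.34,-0.75,0],[0,0,-0.34,-0.75,0],[0,0,-0.34,-0.75,0],[0,0.25,-0.34,-0.75,0],[0,0.5,-0.34,-0.75,0],[0,0.75,0,0,0],[0,0.75,0,0,0],[0,0.5,0,0,0],[0,0,0,0,0],[0,0,0,0,0]]])

```text
clock: 2.63
position: [0.5317, -0.2627, 0.16]
ee_rot: [-0.691, -0.147, 0.692, -0.147]
ft_force: [0.2, -0.6, 0.2]
grip_width: 0.998
```

```bash
python3 -c "
from h import *
go(.5328,-.2615,.078)
im=manip.camera('scene')[...,::-1]; cv2.imwrite('pics/a.png',cv2.resize(im[110:250,130:310],None,fx=4,fy=4,interpolation=2))"
```

```text
t 2.63 pos [ 0.5317 -0.2627  0.16  ] units [ 3.28 -0.02 -0.06] yaw_y -66.0 xax [-0.001  0.    -1.   ] F [ 0.2 -0.6  0.2] w 0.998 j [ 0.62  0.4  -0.29  1.7   0.13  1.06 -0.86]
```

View pics/a.png

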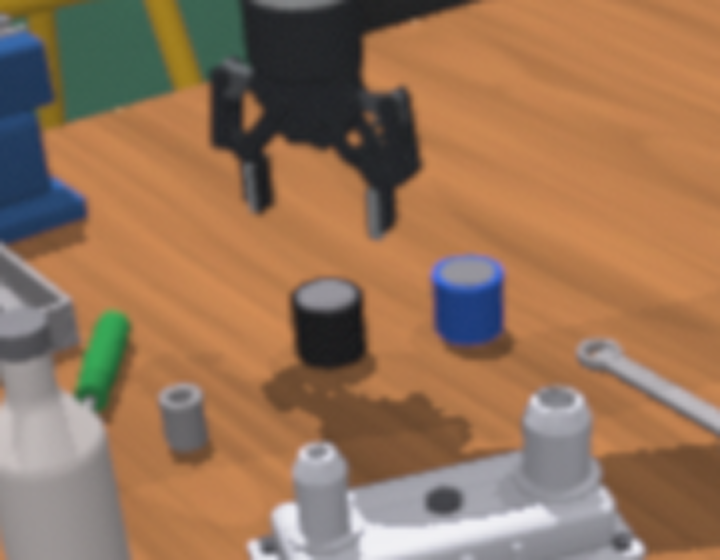

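The open jaws stand over the black cap (crop 325,320), and the blue one (467,300) is clear of the fingers. Next I descend and grasp.

arm_command(moves=[[[0,0.7,-0.02,-0.06,0],[0,0.7,0,0,0],[0,0.7,0,0,0],[0,0.6,0,0,0],[0,0.5,0,0,0],[0,0,0,0,0],[1,0,0,0,0],[1,0,0,0,0],[1,0,0,0,0],[1,0,0,0,0],[1,0,0,0,0],[1,0,0,0,0]]])

```text
clock: 3.68
position: [0.5339, -0.2618, 0.0819]
ee_rot: [0.692, 0.147, -0.691, 0.148]
ft_force: [-1.2, -0.2, 4.6]
grip_width: 0.606
```

arm_command(moves=[[[1,0,0,0,0],[1,0,0,0,0],[1,0,0,0,0],[1,0,0,0,0],[1,0,0,0,0],[1,0,0,0,0]]])

```text
clock: 4.18
position: [0.5339, -0.2618, 0.0819]
ee_rot: [0.692, 0.147, -0.691, 0.148]
ft_force: [-1.5, 0.4, 5.4]
grip_width: 0.603
```

```bash
python3 -c "
from h import *
go(.5328,-.2615,.078)
im=manip.camera('scene')[...,::-1]; cv2.imwrite('pics/b.png',cv2.resize(im[110:250,130:310],None,fx=4,fy=4,interpolation=2))"
```

```text
t 4.18 pos [ 0.5339 -0.2618  0.0819] units [ 0.16 -0.03  0.04] yaw_y -66.0 xax [ 0.002 -0.001 -1.   ] F [-1.5  0.4  5.4] w 0.603 j [ 0.6   0.5  -0.27  1.74  0.16  0.92 -0.89]
```

View pics/b.png

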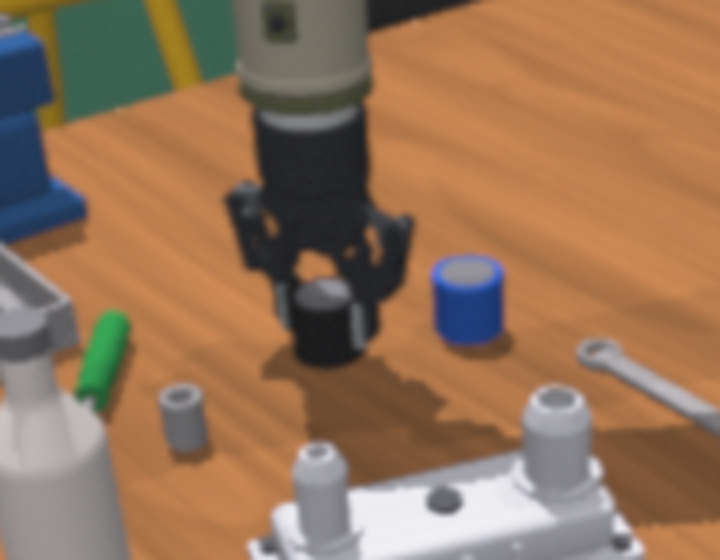

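Gripped at width 0.603 × 85 = 51 mm, the cap between the pads. Now I lift it and carry it over the thick stub.

arm_command(moves=[[[1,-0.4,0,0,0],[1,-0.9,0,0,0],[1,-1,0,0,0],[1,-1,0,0,0],[1,-1,0,0,0],[1,-0.6,0,0,0],[1,-0.2,0,0,0],[1,0,0,0,0]]])

```text
clock: 4.9
position: [0.5338, -0.2617, 0.2099]
ee_rot: [0.693, 0.147, -0.691, 0.148]
ft_force: [0.1, 0.6, -0.5]
grip_width: 0.606
```

arm_command(moves=[[[1,0,-0.4,-0.2,0],[1,0,-0.8,-0.42,0],[1,0,-0.9,-0.48,0],[1,0,-0.9,-0.48,0],[1,0,-0.9,-0.48,0],[1,0,-0.9,-0.48,0],[1,0,-0.9,-0.48,0],[1,0,-0.9,-0.48,0],[1,0,-0.9,-0.48,0],[1,0,-0.8,-0.42,0],[1,0,-0.6,-0.3,0],[1,0,-0.2,-0.1,0]]])

```text
clock: 5.9
position: [0.549, -0.0006, 0.2063]
ee_rot: [-0.691, -0.15, 0.692, -0.148]
ft_force: [-0.1, 0.6, 0.7]
grip_width: 0.606
```

arm_command(moves=[[[1,0,0,0,0],[1,0,0,0,0]]])

```text
clock: 6.07
position: [0.5495, -0.0053, 0.2068]
ee_rot: [-0.691, -0.147, 0.692, -0.147]
ft_force: [-0.6, -0.8, -0.6]
grip_width: 0.606
```

```bash
python3 -c "
from h import *
go(.5504,-.0046,.138)
for n in('scene','top'):
  im=manip.camera(n)[...,::-1]; cv2.imwrite(f'pics/c_{n}.png',im)
a=cv2.imread('pics/c_scene.png')[130:270,180:340];b=cv2.imread('pics/c_top.png')[140:280,200:360]
cv2.imwrite('pics/c.png',cv2.resize(np.hstack([a,b]),None,fx=2.5,fy=2.5,interpolation=2))"
```

```text
t 6.07 pos [ 0.5495 -0.0053  0.2068] units [ 2.75 -0.01 -0.05] yaw_y -65.9 xax [-0.001 -0.    -1.   ] F [-0.6 -0.8 -0.6] w 0.606 j [ 0.31  0.28 -0.44  1.76  0.13  1.13 -1.33]
```

View pics/c.png

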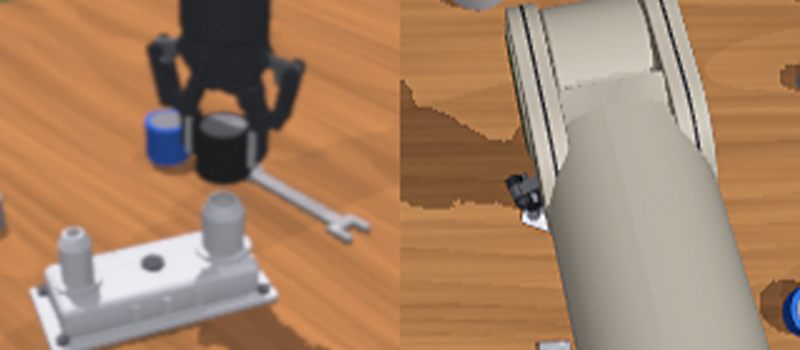

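The cap hangs above the thick stub (crop 222,150 over 222,215), upright. I lower it in two steps and watch the force.

arm_command(moves=[[[1,0.5,-0.01,-0.05,0],[1,0.5,0,0,0],[1,0.4,0,0,0],[1,0.3,0,0,0],[1,0.2,0,0,0],[1,0,0,0,0]]])

```text
clock: 6.67
position: [0.5504, -0.0041, 0.1586]
ee_rot: [-0.691, -0.148, 0.692, -0.147]
ft_force: [-0.4, 0.7, -0.3]
grip_width: 0.605
```

```bash
python3 -c "
from h import *
go(.5504,-.0046,.138)
im=manip.camera('scene')[...,::-1]; cv2.imwrite('pics/d.png',cv2.resize(im[130:270,180:340],None,fx=4,fy=4,interpolation=2))"
```

```text
t 6.67 pos [ 0.5504 -0.0041  0.1586] units [0.82 0.02 0.01] yaw_y -65.9 xax [-0.002  0.    -1.   ] F [-0.4  0.7 -0.3] w 0.605 j [ 0.3   0.34 -0.44  1.8   0.16  1.04 -1.35]
```

View pics/d.png

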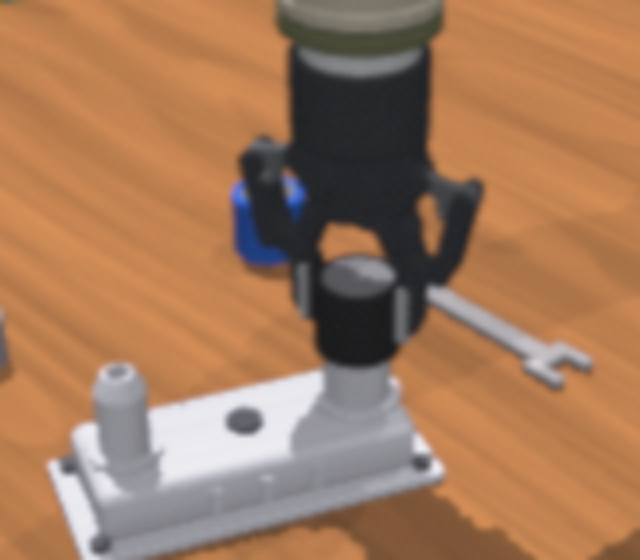

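The cap is already over the stub's end (crop 357,310) and the force is near zero. I push the rest of the way.

arm_command(moves=[[[1,0.3,0,0,0],[1,0.25,0,0,0],[1,0.2,0,0,0],[1,0.1,0,0,0],[1,0,0,0,0],[1,0,0,0,0]]])

```text
clock: 7.22
position: [0.551, -0.004, 0.1389]
ee_rot: [-0.692, -0.147, 0.692, -0.147]
ft_force: [-0.7, -0.7, -0.4]
grip_width: 0.603
```

arm_command(moves=[[[1,0.08,0,0,0],[1,0.08,0,0,0],[1,0,0,0,0]]])

```text
clock: 7.47
position: [0.5515, -0.004, 0.1374]
ee_rot: [0.692, 0.147, -0.691, 0.148]
ft_force: [-12.0, -0.8, 24.6]
grip_width: 0.607
```

The force rose to 25 N at z 0.1374, against 0.138 expected for home. I release and retreat.

arm_command(moves=[[[0,0,0,0,0],[0,0,0,0,0],[0,0,0,0,0],[0,0,0,0,0],[0,0,0,0,0],[0,0,0,0,0],[0,-0.3,0,0,0],[0,-0.7,0,0,0],[0,-0.9,0,0,0],[0,-0.9,0,0,0],[0,-0.9,0,0,0],[0,-0.5,0,0,0]]])

```text
clock: 8.47
position: [0.5517, -0.0039, 0.2431]
ee_rot: [0.693, 0.147, -0.69, 0.148]
ft_force: [0.4, -0.2, 1.2]
grip_width: 0.996
```

```bash
python3 -c "
from h import *
go(.4313,.2015,.082)
im=manip.camera('scene')[...,::-1]; cv2.imwrite('pics/e0.png',im);cv2.imwrite('pics/e.png',cv2.resize(im[130:270,180:340],None,fx=4,fy=4,interpolation=2))
print(proj('scene',(.5496,-.0048,.102)),proj('scene',(.5496,-.0048,.056)))"
```

```text
t 8.47 pos [ 0.5517 -0.0039  0.2431] units [ 6.42 -9.47  1.07] yaw_y -65.9 xax [ 0.003 -0.    -1.   ] F [ 0.4 -0.2  1.2] w 0.996 j [ 0.32  0.25 -0.45  1.72  0.11  1.2  -1.31]
[206.59952371 269.18946556] [222.89148944 269.09726866]
```

View pics/e.png

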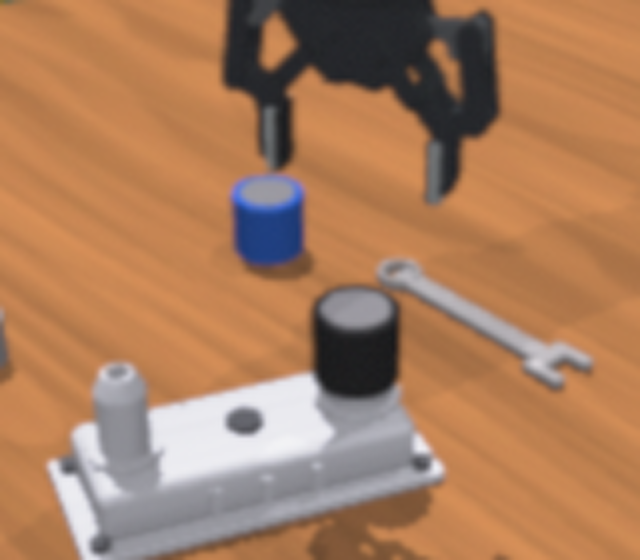

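The large cap sits home, with its disc at about (207,269) against a projected (206.6,269.2). Next is the small cap.

arm_command(moves=[[[0,0,-0.4,0.05,0],[0,0,-0.85,0.1,0],[0,0,-0.9,0.1,0],[0,0,-0.9,0.1,0],[0,0,-0.9,0.1,0],[0,0,-0.9,0.1,0],[0,0,-0.9,0.1,0],[0,0.3,-0.9,0.1,0],[0,0.5,-0.9,0.1,0],[0,0.6,-0.9,0.1,0],[0,0.6,-0.7,0.12,0],[0,0.6,-0.3,0.1,0]]])

```text
clock: 9.52
position: [0.4253, 0.2022, 0.1731]
ee_rot: [-0.691, -0.149, 0.692, -0.148]
ft_force: [-0.1, 0.9, -0.5]
grip_width: 1.005
```

arm_command(moves=[[[0,0.4,0,0,0],[0,0,0,0,0],[0,0,0,0,0]]])

```text
clock: 9.77
position: [0.4278, 0.1991, 0.1642]
ee_rot: [-0.691, -0.147, 0.692, -0.147]
ft_force: [-0.1, 0.2, 0.2]
grip_width: 1.003
```

```bash
python3 -c "
from h import *
go(.4313,.2015,.082)
im=manip.camera('scene')[...,::-1]; cv2.imwrite('pics/f.png',cv2.resize(im[160:300,290:450],None,fx=4,fy=4,interpolation=2))"
```

```text
t 9.77 pos [0.4278 0.1991 0.1642] units [ 3.29 -0.03 -0.17] yaw_y -66.0 xax [-0.002 -0.001 -1.   ] F [-0.1  0.2  0.2] w 1.003 j [ 0.06  0.19 -0.63  1.99  0.13  1.01 -1.79]
```

View pics/f.png

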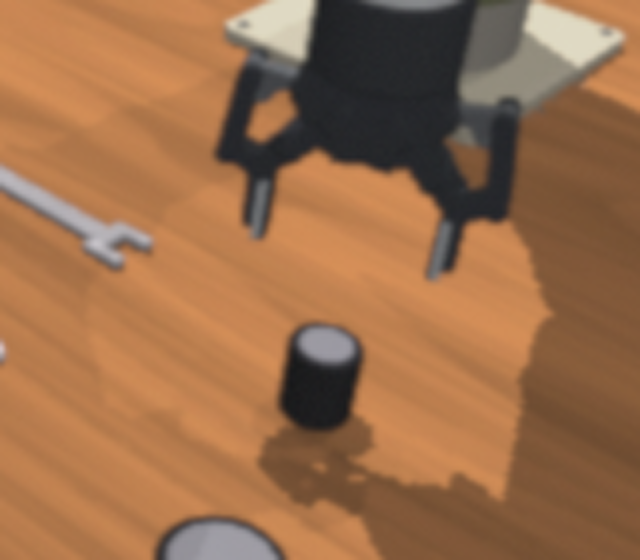

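The small cap (crop 325,375) stands below the open jaws with nothing near the finger paths. I descend and grasp.

arm_command(moves=[[[0,0.6,-0.03,-0.17,0],[0,0.7,0,0,0],[0,0.7,0,0,0],[0,0.6,0,0,0],[0,0.45,0,0,0],[0,0.2,0,0,0],[0,0,0,0,0],[1,0,0,0,0],[1,0,0,0,0],[1,0,0,0,0],[1,0,0,0,0],[1,0,0,0,0]]])

```text
clock: 10.82
position: [0.432, 0.2024, 0.0845]
ee_rot: [0.692, 0.147, -0.691, 0.147]
ft_force: [-1.9, -1.2, 5.0]
grip_width: 0.481
```

arm_command(moves=[[[1,0,0,0,0],[1,0,0,0,0],[1,0,0,0,0],[1,0,0,0,0],[1,0,0,0,0],[1,0,0,0,0],[1,0,0,0,0]]])

```text
clock: 11.4
position: [0.432, 0.2024, 0.0845]
ee_rot: [0.692, 0.147, -0.691, 0.147]
ft_force: [-1.4, -1.0, 5.8]
grip_width: 0.473
```

```bash
python3 -c "
from h import *
go(.4313,.2015,.21)
im=manip.camera('scene')[...,::-1]; cv2.imwrite('pics/g.png',cv2.resize(im[160:300,290:450],None,fx=4,fy=4,interpolation=2))"
```

```text
t 11.4 pos [0.432  0.2024 0.0845] units [-5.02  0.02  0.03] yaw_y -65.9 xax [ 0.001  0.    -1.   ] F [-1.4 -1.   5.8] w 0.473 j [ 0.01  0.33 -0.6   2.03  0.24  0.85 -1.88]
```

View pics/g.png

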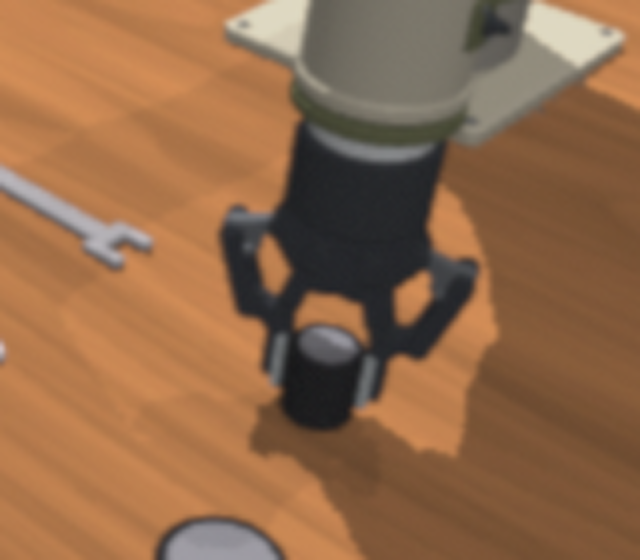

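arm_command(moves=[[[1,-0.4,0,0,0],[1,-0.9,0,0,0],[1,-1,0,0,0],[1,-1,0,0,0],[1,-1,0,0,0],[1,-1,0,0,0],[1,-0.6,0,0,0],[1,-0.3,0,0,0],[1,0,0,0,0]]])

```text
clock: 12.2
position: [0.4321, 0.2025, 0.2406]
ee_rot: [0.693, 0.147, -0.69, 0.147]
ft_force: [-0.6, 0.1, 0.0]
grip_width: 0.473
```

```bash
python3 -c "
from h import *
go(.6824,-.0529,.235)
print(tri((92,329),(190,135)), atz('top',(125,322),.03),atz('scene',(260,147),.02))"
```

```text
t 12.2 pos [0.4321 0.2025 0.2406] units [ 0.25 13.41 -4.98] yaw_y -65.9 xax [ 0.003  0.001 -1.   ] F [-0.6  0.1  0. ] w 0.473 j [ 0.08  0.1  -0.64  1.9   0.07  1.16 -1.73]
[ 0.79646931 -0.1301178   0.18976177] [ 0.78005355 -0.1331216   0.03      ] [ 0.80907605 -0.11995472  0.02      ]
```

arm_command(moves=[[[1,0,0.4,-0.15,0],[1,0,0.8,-0.3,0],[1,0,0.9,-0.33,0],[1,0,0.9,-0.33,0],[1,0,0.9,-0.33,0],[1,0,0.9,-0.33,0],[1,0,0.9,-0.33,0],[1,0,0.9,-0.33,0],[1,0,0.9,-0.33,0],[1,0,0.9,-0.33,0],[1,0,0.9,-0.33,0],[1,0,0.9,-0.33,0]]])

```text
clock: 13.2
position: [0.6215, 0.0056, 0.2364]
ee_rot: [-0.691, -0.147, 0.693, -0.147]
ft_force: [-0.8, 0.8, 0.4]
grip_width: 0.471
```

arm_command(moves=[[[1,0,0.9,-0.33,0],[1,0,0.9,-0.34,0],[1,0,0.8,-0.3,0],[1,0,0.5,-0.2,0],[1,0,0.1,-0.05,0],[1,0,0,0,0],[1,0,0,0,0]]])

```text
clock: 13.78
position: [0.681, -0.0525, 0.2374]
ee_rot: [-0.691, -0.148, 0.692, -0.147]
ft_force: [-0.3, 1.7, -0.1]
grip_width: 0.472
```

```bash
python3 -c "
from h import *
go(.6824,-.0529,.1405)
im=manip.camera('scene')[...,::-1]; cv2.imwrite('pics/i.png',cv2.resize(im[130:270,130:300],None,fx=4,fy=4,interpolation=2))"
```

```text
t 13.78 pos [ 0.681  -0.0525  0.2374] units [ 3.88  0.04 -0.05] yaw_y -65.9 xax [-0.002  0.    -1.   ] F [-0.3  1.7 -0.1] w 0.472 j [ 0.3   0.53 -0.41  1.35  0.21  1.3  -1.27]
```

View pics/i.png

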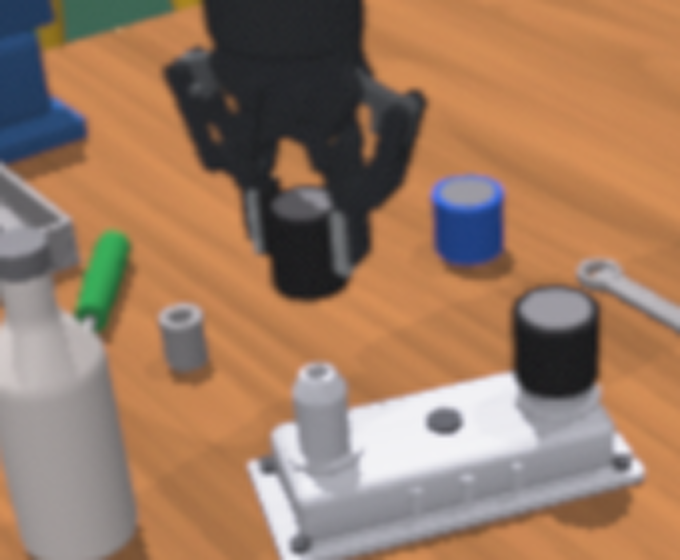

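The small cap (crop 308,245) is in line with the tilted image of the thin stub's axis (318,372 to 325,455). I lower it.

arm_command(moves=[[[1,0.5,0.04,-0.05,0],[1,0.7,0,0,0],[1,0.6,0,0,0],[1,0.5,0,0,0],[1,0.4,0,0,0],[1,0.2,0,0,0],[1,0,0,0,0],[1,0,0,0,0]]])

```text
clock: 14.5
position: [0.6833, -0.0534, 0.1664]
ee_rot: [0.692, 0.147, -0.691, 0.147]
ft_force: [0.6, 0.0, -0.3]
grip_width: 0.473
```

```bash
python3 -c "
from h import *
go(.6824,-.0529,.1405)
im=manip.camera('scene')[...,::-1]; cv2.imwrite('pics/k.png',cv2.resize(im[130:270,130:300],None,fx=4,fy=4,interpolation=2))"
```

```text
t 14.5 pos [ 0.6833 -0.0534  0.1664] units [ 1.04 -0.03  0.02] yaw_y -65.9 xax [ 0. -0. -1.] F [ 0.6  0.  -0.3] w 0.473 j [ 0.29  0.59 -0.4   1.42  0.24  1.18 -1.29]
```

View pics/k.png

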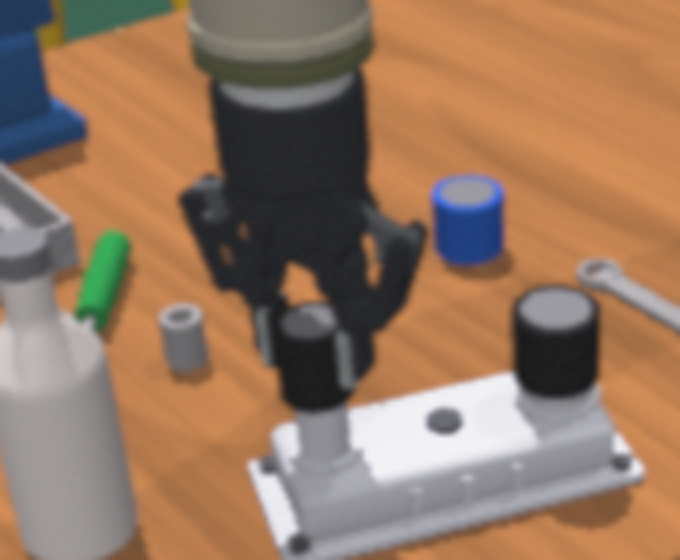

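The cap (crop 313,360) has gone over the stub's end with no force. I go on to home.

arm_command(moves=[[[1,0.3,-0.03,0.02,0],[1,0.3,0,0,0],[1,0.2,0,0,0],[1,0.15,0,0,0],[1,0.05,0,0,0],[1,0,0,0,0],[1,0,0,0,0]]])

```text
clock: 15.13
position: [0.6825, -0.053, 0.1412]
ee_rot: [0.692, 0.147, -0.692, 0.147]
ft_force: [0.1, 0.1, -0.4]
grip_width: 0.477
```

arm_command(moves=[[[1,0.08,0,0,0],[1,0.06,0,0,0],[1,0,0,0,0]]])

```text
clock: 15.38
position: [0.6828, -0.053, 0.1401]
ee_rot: [0.692, 0.147, -0.691, 0.148]
ft_force: [-8.3, 0.6, 16.8]
grip_width: 0.473
```

It is seated, with 17 N at z 0.1401 against 0.1405 expected. I release, rise and check.

arm_command(moves=[[[0,0,0,0,0],[0,0,0,0,0],[0,0,0,0,0],[0,0,0,0,0],[0,0,0,0,0],[0,0,0,0,0],[0,-0.3,0,0,0],[0,-0.7,0,0,0],[0,-0.9,0,0,0],[0,-1,0,0,0],[0,-1,0,0,0],[0,-0.7,0,0,0]]])

```text
clock: 16.38
position: [0.6828, -0.0529, 0.256]
ee_rot: [0.693, 0.147, -0.691, 0.148]
ft_force: [0.7, -0.5, 0.9]
grip_width: 0.999
```

arm_command(moves=[[[0,-0.4,0.3,0.6,0],[0,0,0.3,1,0],[0,0,0.3,1,0],[0,0,0.3,1,0],[0,0,0.3,1,0],[0,0,0.3,1,0],[0,0,0.3,0.6,0],[0,0,0.1,0.3,0],[0,0,0,0,0],[0,0,0,0,0],[0,0,0,0,0],[0,0,0,0,0]]])

```text
clock: 17.38
position: [0.5572, -0.168, 0.2627]
ee_rot: [0.692, 0.148, -0.691, 0.148]
ft_force: [0.1, 0.1, 0.1]
grip_width: 0.998
```

```bash
python3 -c "
from h import *
go(.6824,-.0529,.1405)
a=manip.camera('scene')[...,::-1].copy();b=manip.camera('top')[...,::-1].copy()
cv2.imwrite('pics/l_s.png',a);cv2.imwrite('pics/l_t.png',b)
cv2.imwrite('pics/l.png',cv2.resize(np.hstack([a[150:290,160:310],b[120:260,220:370]]),None,fx=2.6,fy=2.6,interpolation=2))
for k,z in((.6817,-.0532),(.5496,-.0048)): print(proj('scene',(k,z,.102)).round(1),proj('top',(k,z,.102)).round(1))
for n in('scene','top'):
  for q in('small_cap_centre','large_cap_centre'): print(n,q,[(np.round(d['pixel'],1),round(d['confidence'],2)) for d in manip.pinpoint(q,n)])
"
```

```text
t 17.38 pos [ 0.5572 -0.168   0.2627] units [ 4.89 -2.15 -6.45] yaw_y -65.8 xax [ 0.     0.001 -1.   ] F [0.1 0.1 0.1] w 0.998 j [ 0.55  0.29 -0.4   1.62  0.12  1.26 -1.02]
[220.1 209.2] [155.9 292.6]
[206.6 269.2] [213.6 272.9]
scene small_cap_centre [(array([229.6, 211.7]), 0.95)]
scene large_cap_centre [(array([188.5, 247.3]), 0.93), (array([216.8, 271.2]), 0.68)]
top small_cap_centre [(array([159.1, 293.4]), 0.53)]
top large_cap_centre [(array([215.9, 271.9]), 0.81), (array([260.3, 362.9]), 0.46)]
```

View pics/l.png

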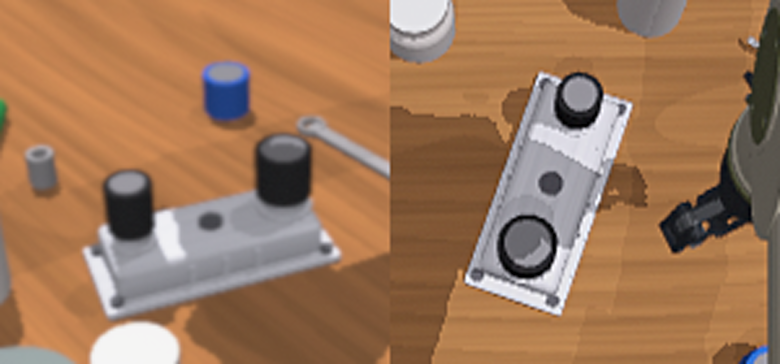

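Both caps sit upright on their stubs. The scene discs are at about (220.4,208.8) and (207.3,269.2), against (220.1,209.2) and (206.6,269.2) predicted for fully home, and the gripper is clear. I hand in.

```bash
python3 -c "
from workcell import manip
print(manip.hand_in())"
```

```text
the job is handed in; nothing more can be done
None
```

The large cap is on the thick stub and the small cap on the thin one. Both are released, and the job was handed in at about 17.7 s; the hand-in gives no verdict.

- **Seating:** each cap went on with almost no force, then met a stop. The large cap stopped at 25 N with the tool at z 0.1374 (0.138 expected for fully home), and the small cap at 17 N at 0.1401 (0.1405 expected). At both stops a side force of 8–12 N also showed.
- **Last pictures:** both caps look upright, and both top discs are within about 1 px of the fully-home prediction in the scene view. In the top view the large cap also agrees within 1 px. The small cap's disc is about 1.4 px (roughly 3 mm) off in row there, still inside the 10 mm tolerance.
- **Not confirmed:** the network's centre points for the caps differ from each other by a few pixels, and it again reported the blue look-alike as a large cap. I relied on the disc positions instead.
- **Other objects:** I did not touch the blue look-alike or the biggest cap. The gripper was open and away from everything at hand-in, with about 0.1 N on the wrist.

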